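# Transfer glass bottle samples to the metal rack in the same order

### The arm

A 7-joint arm with a two-finger parallel gripper is mounted at the origin on the work surface. World frame = base frame: x ahead of the robot, y to its left, z up, the work surface at z = 0. Lengths are in m, angles in rad, forces in N, time in s.
With the tool pointing down it reaches from about 0.4 to 0.85 m from the base axis. Payload 10.4 kg.
Tool frame: the origin (TCP) lies at the very end of the fingers, on their centre line; the grasp point (between the pads) lies 19 mm behind it; z points along the fingers, y is the direction in which the jaws open and shut (so a half turn about z gives the same grasp; the last joint's range is limited). The gripper opens to 87 mm and grips with 3 to 60 N. Pads are 19 mm wide; open, the fingers measure 117 mm over their backs; the gripper's body (75 mm by 190 mm) begins 51 mm behind the grasp point.
Start: joints at [-1.268, 0.332, -0.065, 1.46, 0.022, 1.35, -0.088], TCP at [0.2, 0.592, 0.223] pointing down, gripper open.
Joint ranges: [-2.6, 2.6], [-0.5, 2.12], [-1.47, 1.34], [0.16, 2.42], [-1.27, 4.41], [0.06, 2.06], [-2.6, 2.6]. Speed limits (rad/s): [2.22, 2.22, 2.79, 2.79, 3.14, 3.14, 3.14].

### API

Orientations are given as a unit quaternion [x, y, z, w].
In Python, from bench import r, eyes, job gives the robot as it stands. The module is installed in compiled form; this text tells all that it offers.
- The arm moves only by the tool play_rows, never from a script. Its argument "motion" is a list of rows, each a list of 7 numbers: the shift along the tool's x, y, z as a fraction of full scale, then the turn, a rotation vector about the tool's x, y, z as a fraction of full scale, then the opening in per cent of the stroke, from 0 (shut) to 100 (fully open). A call has 1 to 5 rows; each row is the pose to reach, as a shift and turn from the pose commanded when the call began, along the tool's axes at that moment; what a row does not reach only later rows make up. Full scale, the value 1, is 0.2 m for a shift and 90 degrees for a turn. A row lasts 1/8 s, in which the tool goes at most 62.5 mm and 10.7 degrees, less where a joint would pass 70% of its speed; a pose out of reach is approached as far as the arm can. A call with a number of a shift or a turn outside -1 to 1 is refused whole. A call with a gripper value outside its range is refused whole. The fingers move at their own pace and stop on an object; "squeeze" is the grip in N (left out, the last holds). Time passes only in rows, so rows that repeat a pose let the fingers close. It gives the time, the measured TCP pose, the force and the opening at its end, in the units of the state.
- r.read_state(): the state, without advancing time (a new reading comes with each control period).
- eyes.camera(name): name is "scene" or "top"; returns a dict with "image" (400x640x3 uint8, red, green, blue), "mtx" (3x3 intrinsics, pixels), "R" (3x3) and "t" (3): a world point X has camera coordinates R X + t. Camera axes: x right, y down, z forward; pixel columns grow to the right and rows downward; lengths in m; the calibration is good to about 2 mm. A picture is of the moment at which its call begins. There is no depth.
- job.close_job(): hands the job in, once; it reports no verdict.
Trained networks look in a picture, given as the dict that the camera call returned (one of the last four; its "shot" number tells which), for a name from the list of things; names that differ only in an ending like _2 or _b are one class to them, and where a whole thing is asked for, a point or a joint stands for the part that bears it (a point fixed in the world has none). Each returns a list of dicts, best first, with "p" (0 to 1); they miss things now and then, are a little off and sometimes report something else, mostly with a low value. They report only what shows in the picture. A call takes as long as a camera call. They do not tell look-alikes from the thing itself.
- eyes.regions_of(picture, label): "region" (400x640 bool, what is visible of it) and "xy" ([column, row] in pixels, amid what is visible of it).
- eyes.landmark_of(picture, label): "xy" ([column, row] in pixels: a listed point, or the origin of a listed thing).
The state is a dict: "time": time; "joint_positions": joint angles; "joint_vel": joint speeds; "joint_torque": joint torques, N m; "ee_pos": TCP position; "eef_rot": TCP orientation; "ft_force": force on the tool from outside, world axes, zero at the start; "torque": the same for the moment, N m; "width": finger opening in m.
Only numpy, scipy, OpenCV 4.12 (cv2) and the standard library are available. Lean on these libraries where they do the work, as an engineer would, in place of code of your own. Each camera call takes 0.05 s, during which the arm holds its last target. There are 200 camera calls.

### The job

Move the four glass bottle samples from the wooden rack to the empty metal rack, one to a bay, in the same left-to-right order as they stand now; their place in the row is the only record of which production line each came from. Set each bottle down gently, not dropped, upright on the floor of its bay, and do not tip any over.

Things in the scene. Friction and masses are not known exactly. Their poses are not given: they have to be found in the camera images.
- wood_rack: Wooden rack, 321 mm long (its y) x 100 mm deep (its x), fixed, left or right of the metal rack; the bottles stand in it at the start. Four bays in a row, centres at y = -111, -37, 37, 111 mm; +y is its left end seen from the robot. Floor 14 mm above the table, dividers and long edges 8 mm higher, end boards 34 mm above the table. Origin: on the table under the middle, z up.
- metal_rack: Empty aluminium rack with dark rubber floor, 301 mm long (its y; 343 over the low end handles) x 96 mm deep (its x), fixed. Four bays, each 70 x 90 mm, centres at y = -111, -37, 37, 111 mm; +y is its left end seen from the robot. Bay floor 14 mm above the table, dividers and long edges 8 mm higher, ends 28 mm above the table. Origin: on the table under the middle, z up.
- square_bottle: Square clear glass perfume bottle: body 40 x 40 mm, 74 mm tall; overall 90 mm. About 0.2 kg. Above the body come a low shoulder and a bare 15 mm neck. A paper ticket on the +x side. Origin: centre of the base, z up along the bottle. Any of the four bays of the wooden rack may hold it, standing on its cork pad.
- round_bottle: Round clear glass perfume bottle: body 42 mm diameter, straight to 68 mm height; overall 87 mm. About 0.16 kg. Above the body come a low shoulder and a bare 15 mm neck. A paper ticket on the +x side. Origin: centre of the base, z up along the bottle. Any of the four bays of the wooden rack may hold it, standing on its cork pad.
- hex_bottle: Hexagonal clear glass perfume bottle: body 42 mm across the flats (48 mm across corners), 70 mm tall; overall 87 mm. Its own x axis runs through two of the flats. About 0.18 kg. Above the body come a low shoulder and a bare 15 mm neck. A paper ticket on the +x side. Origin: centre of the base, z up along the bottle. Any of the four bays of the wooden rack may hold it, standing on its cork pad.
- oblong_bottle: Flat oblong clear glass perfume bottle, the lowest: body 30 mm thick along its own x, 50 mm wide along its own y, 64 mm tall; overall 79 mm. About 0.15 kg. Above the body come a low shoulder and a bare 15 mm neck. A paper ticket on the +x side. Origin: centre of the base, z up along the bottle. Any of the four bays of the wooden rack may hold it, standing on its cork pad.
- pad_square: Square cork pad, 56 x 56 mm, 3 mm thick, fixed on the wooden rack's floor under the square bottle; it stays there and keeps showing where that bottle stood. Origin: centre of its underside.
- pad_round: Round cork pad, 60 mm diameter, 3 mm thick, fixed on the wooden rack's floor under the round bottle; it stays there and keeps showing where that bottle stood. Origin: centre of its underside.
- pad_hex: Hexagonal cork pad, 58 mm across flats, 3 mm thick, fixed on the wooden rack's floor under the hex bottle; it stays there and keeps showing where that bottle stood. Origin: centre of its underside.
- pad_oblong: Oblong cork pad, 46 (x) x 64 (y) mm, 3 mm thick, fixed on the wooden rack's floor under the oblong bottle; it stays there and keeps showing where that bottle stood. Origin: centre of its underside.
Not all that is in view belongs to the job. Leave any blue look-alike of the square_bottle alone. What is shaped like the round_bottle but orange is not meant.

How it is judged:
At the end, for the whole second after the job is handed in: Each bottle stands in the metal rack's bay with the same number from the left (+y) end as its cork pad's bay in the wooden rack: within 17 mm of the bay centre along the rack and 30 mm across, base within 5 mm of the bay floor, upright within 0.08 rad, released and at rest (((y of pad_square in the frame of wood_rack between -0.141 and -0.081 m and y of square_bottle in the frame of metal_rack between -0.128 and -0.094 m) or (y of pad_square in the frame of wood_rack between -0.067 and -0.007 m and y of square_bottle in the frame of metal_rack between -0.054 and -0.02 m) or (y of pad_square in the frame of wood_rack between 0.007 and 0.067 m and y of square_bottle in the frame of metal_rack between 0.02 and 0.054 m) or (y of pad_square in the frame of wood_rack between 0.081 and 0.141 m and y of square_bottle in the frame of metal_rack between 0.094 and 0.128 m)) and x of square_bottle in the frame of metal_rack between -0.03 and 0.03 m and z of square_bottle in the frame of metal_rack between 0.009 and 0.019 m and angle between each of square_bottle, round_bottle, hex_bottle, oblong_bottle's own z axis and vertical below 0.08 rad and linear speed of each of square_bottle, round_bottle, hex_bottle, oblong_bottle below 0.02 m/s and angular speed of each of square_bottle, round_bottle, hex_bottle, oblong_bottle below 0.2 rad/s and ((y of pad_round in the frame of wood_rack between -0.141 and -0.081 m and y of round_bottle in the frame of metal_rack between -0.128 and -0.094 m) or (y of pad_round in the frame of wood_rack between -0.067 and -0.007 m and y of round_bottle in the frame of metal_rack between -0.054 and -0.02 m) or (y of pad_round in the frame of wood_rack between 0.007 and 0.067 m and y of round_bottle in the frame of metal_rack between 0.02 and 0.054 m) or (y of pad_round in the frame of wood_rack between 0.081 and 0.141 m and y of round_bottle in the frame of metal_rack between 0.094 and 0.128 m)) and x of round_bottle in the frame of metal_rack between -0.03 and 0.03 m and z of round_bottle in the frame of metal_rack between 0.009 and 0.019 m and ((y of pad_hex in the frame of wood_rack between -0.141 and -0.081 m and y of hex_bottle in the frame of metal_rack between -0.128 and -0.094 m) or (y of pad_hex in the frame of wood_rack between -0.067 and -0.007 m and y of hex_bottle in the frame of metal_rack between -0.054 and -0.02 m) or (y of pad_hex in the frame of wood_rack between 0.007 and 0.067 m and y of hex_bottle in the frame of metal_rack between 0.02 and 0.054 m) or (y of pad_hex in the frame of wood_rack between 0.081 and 0.141 m and y of hex_bottle in the frame of metal_rack between 0.094 and 0.128 m)) and x of hex_bottle in the frame of metal_rack between -0.03 and 0.03 m and z of hex_bottle in the frame of metal_rack between 0.009 and 0.019 m and ((y of pad_oblong in the frame of wood_rack between -0.141 and -0.081 m and y of oblong_bottle in the frame of metal_rack between -0.128 and -0.094 m) or (y of pad_oblong in the frame of wood_rack between -0.067 and -0.007 m and y of oblong_bottle in the frame of metal_rack between -0.054 and -0.02 m) or (y of pad_oblong in the frame of wood_rack between 0.007 and 0.067 m and y of oblong_bottle in the frame of metal_rack between 0.02 and 0.054 m) or (y of pad_oblong in the frame of wood_rack between 0.081 and 0.141 m and y of oblong_bottle in the frame of metal_rack between 0.094 and 0.128 m)) and x of oblong_bottle in the frame of metal_rack between -0.03 and 0.03 m and z of oblong_bottle in the frame of metal_rack between 0.009 and 0.019 m); the robot touches nothing.
It fails at once if a bottle is tipped over (angle between any of square_bottle, round_bottle, hex_bottle, oblong_bottle's own z axis and vertical above 0.6 rad).
It fails at once if a bottle is let fall: faster than 0.4 m/s with no finger touching it, as after a drop of about 1 cm or more ((contact force between square_bottle and the fingers below 0.1 N and linear speed of square_bottle above 0.4 m/s) or (contact force between round_bottle and the fingers below 0.1 N and linear speed of round_bottle above 0.4 m/s) or (contact force between hex_bottle and the fingers below 0.1 N and linear speed of hex_bottle above 0.4 m/s) or (contact force between oblong_bottle and the fingers below 0.1 N and linear speed of oblong_bottle above 0.4 m/s)).
It also fails if it takes over 102 s, if anything falls off the work surface, if the arm or the gripper's body presses on something with over 40 N, if the wrist force passes 120 N, or if a joint passes its speed limit or range.

## Working session

There is one attempt and no reset: what is moved stays moved. The work goes in short steps, Python scripts to look and compute and a tool call to move; the robot and the scene stay as the last step left them, time stands still between calls to the robot, and variables do not carry over. Pictures are saved under pics/ and viewed, about 12 in all and at most 16, crops included, and the job is handed in when it is done.

Besides the shell and the picture viewer there is one more tool, called as name(argument=value, ...) on one line, values as JSON. play_rows: Moves the arm, as the interface text tells. Shift numbers are shares of 0.2 m and turn numbers shares of 90 degrees, none past 1 either way. Its arguments: {"type":"object","properties":{"motion":{"type":"array","items":{"type":"array","items":{"type":"number"}}},"squeeze":{"type":"number"}},"required":["motion"]}

```bash
mkdir -p pics; cat > h.py <<'E'
import numpy as np, cv2
from bench import r, eyes, job
def save(p,name,box=None,s=1):
    im=p["image"][:,:,::-1]
    if box: im=im[box[1]:box[3],box[0]:box[2]]
    cv2.imwrite("pics/"+name,cv2.resize(im,None,fx=s,fy=s,interpolation=cv2.INTER_CUBIC))
def ray(p,xy,z):
    d=np.linalg.inv(p["mtx"])@np.array([xy[0],xy[1],1.]); d=p["R"].T@d; o=-p["R"].T@p["t"]
    return o+d*(z-o[2])/d[2]
def proj(p,X):
    c=p["mtx"]@(p["R"]@np.array(X)+p["t"]); return c[:2]/c[2]
E
python3 - <<'E'
from h import *
s=r.read_state(); print({k:np.round(v,3) for k,v in s.items()})
for c in("top","scene"):
    p=eyes.camera(c); save(p,c+"0.png")
    print(c,"cam at",-p["R"].T@p["t"])
    for n,z in [("wood_rack",0),("metal_rack",0),("square_bottle",.017),("round_bottle",.017),("hex_bottle",.017),("oblong_bottle",.017),("pad_square",.014),("pad_round",.014),("pad_hex",.014),("pad_oblong",.014)]:
        for l in eyes.landmark_of(p,n)[:3]: print(n,round(l["p"],2),np.round(l["xy"]),np.round(ray(p,l["xy"],z),3))
E
```

```text
{'time': np.float64(0.0), 'joint_positions': array([-1.268,  0.333, -0.065,  1.461,  0.022,  1.35 , -0.089]), 'joint_vel': array([-0.001,  0.001,  0.001,  0.001, -0.001, -0.   , -0.001]), 'joint_torque': array([-0.0000e+00, -6.2328e+01,  2.4000e-02, -3.8987e+01, -6.1000e-02,
        4.0000e-02,  0.0000e+00]), 'ee_pos': array([0.2  , 0.592, 0.222]), 'eef_rot': array([ 0.162,  0.987, -0.001, -0.   ]), 'ft_force': array([-0.181, -0.355, -0.187]), 'torque': array([-0.025, -0.057, -0.046]), 'width': np.float64(0.087)}
top cam at [ 4.83936578e-01 -4.26836827e-04  8.92352646e-01]
wood_rack 0.96 [222. 178.] [0.54  0.198 0.   ]
metal_rack 0.72 [407. 201.] [ 0.501 -0.209  0.   ]
square_bottle 0.93 [172. 254.] [0.375 0.294 0.017]
square_bottle 0.6 [200. 181.] [0.533 0.24  0.017]
round_bottle 0.85 [270. 173.] [0.554 0.091 0.017]
round_bottle 0.85 [274. 118.] [0.671 0.086 0.017]
hex_bottle 0.94 [162. 188.] [0.515 0.32  0.017]
hex_bottle 0.46 [168. 188.] [0.516 0.308 0.017]
oblong_bottle 0.83 [238. 178.] [0.542 0.16  0.017]
pad_square 0.78 [202. 181.] [0.533 0.237 0.014]
pad_round 0.61 [268. 170.] [0.56  0.096 0.014]
pad_round 0.42 [237. 174.] [0.549 0.162 0.014]
pad_hex 0.78 [168. 189.] [0.514 0.308 0.014]
pad_oblong 0.6 [231. 178.] [0.542 0.174 0.014]
scene cam at [0.95101007 0.28196598 0.59796596]
wood_rack 0.74 [414. 271.] [0.541 0.205 0.   ]
metal_rack 0.8 [264. 178.] [ 0.503 -0.204  0.   ]
square_bottle 0.76 [490. 239.] [0.399 0.3   0.017]
square_bottle 0.7 [439. 274.] [0.532 0.248 0.017]
round_bottle 0.72 [359. 245.] [0.558 0.092 0.017]
round_bottle 0.58 [332. 292.] [0.675 0.105 0.017]
hex_bottle 0.86 [480. 287.] [0.517 0.318 0.017]
hex_bottle 0.22 [358. 250.] [0.569 0.098 0.017]
oblong_bottle 0.93 [396. 256.] [0.54  0.164 0.017]
pad_square 0.74 [437. 276.] [0.537 0.246 0.014]
pad_round 0.64 [362. 247.] [0.557 0.1   0.014]
pad_hex 0.89 [478. 284.] [0.511 0.313 0.014]
pad_oblong 0.8 [399. 258.] [0.539 0.171 0.014]
```

View pics/top0.png

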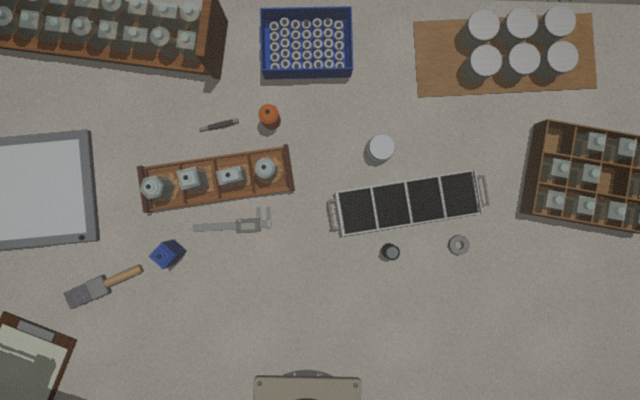

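View pics/scene0.png

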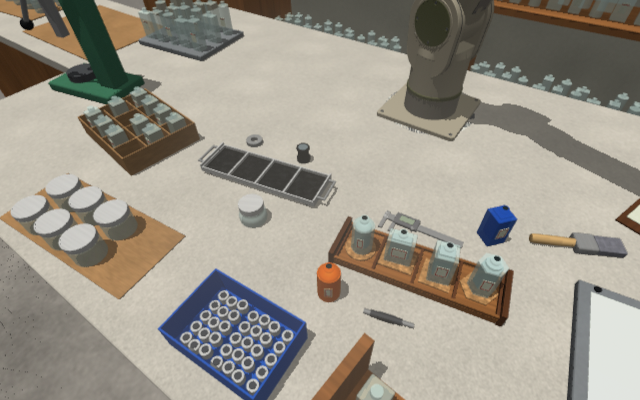

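Left to right, the wooden rack holds hex (152,187), square (189,180), oblong (231,176) and round (265,168). The look-alikes are blue at (165,254) and orange at (269,116), and both stand outside the racks. The four clear bottles inside the rack are the ones meant. I'll confirm that in an enlarged crop with the fitted poses drawn on.

```bash
cat >> h.py <<'E'
def rackfit(p,name,L,W,zt):
    g=eyes.regions_of(p,name)[0]["region"].astype(np.uint8)
    c=max(cv2.findContours(g,0,2)[0],key=cv2.contourArea)
    pts=np.array([ray(p,q[0],zt)[:2] for q in c]).astype(np.float32)
    (cx,cy),(a,b),ang=cv2.minAreaRect(pts)
    bx=cv2.boxPoints(((cx,cy),(a,b),ang)); e=[bx[1]-bx[0],bx[2]-bx[1]]; e=max(e,key=np.linalg.norm); e=e*np.sign(e[1])
    return cx,cy,np.arctan2(-e[0],e[1]),a,b
def draw(im,p,pts,s,off,col,closed=True):
    q=np.array([(proj(p,x)-off)*s+s/2 for x in pts]).round().astype(int)
    cv2.polylines(im,[q],closed,col,1)
def T(pose,x,y,z):
    c,s_=np.cos(pose[2]),np.sin(pose[2]); return [pose[0]+c*x-s_*y,pose[1]+s_*x+c*y,z]
E
python3 - <<'E'
from h import *
p=eyes.camera("top"); q=eyes.camera("scene")
for n,z in(("wood_rack",.022),("metal_rack",.022)): print(n,np.round(rackfit(p,n,0,0,z),3))
for n,z in(("square_bottle",.09),("round_bottle",.09),("hex_bottle",.09),("oblong_bottle",.08)):
    for g in eyes.regions_of(p,n)[:2]:
        m=g["region"].astype(np.uint8); c=max(cv2.findContours(m,0,2)[0],key=cv2.contourArea)
        print(n,round(g["p"],2),np.round(g["xy"]),m.sum(),np.round(cv2.minAreaRect(c)[1],1),np.round(cv2.minAreaRect(c)[2]))
W=[.541,.202,.17];M=[.502,-.207,.15]
s=5;
def ov(P,box,f,poses):
    im=cv2.resize(P["image"][box[1]:box[3],box[0]:box[2],::-1],None,fx=s,fy=s,interpolation=cv2.INTER_CUBIC)
    for pose,L,D,z in poses:
        draw(im,P,[T(pose,a*D/2,b*L/2,z) for a,b in((1,1),(1,-1),(-1,-1),(-1,1))],s,np.array(box[:2]),(0,0,255))
        for y in(-.074,0,.074): draw(im,P,[T(pose,.045,y,.022),T(pose,-.045,y,.022)],s,np.array(box[:2]),(0,255,255))
    cv2.imwrite("pics/"+f,im)
ov(p,(132,140,292,220),"w1.png",[(W,.321,.100,.022)])
ov(p,(325,162,485,242),"m1.png",[(M,.301,.096,.022)])
E
```

```text
wood_rack [0.517 0.33  0.025 0.051 0.072]
metal_rack [ 0.499 -0.207  0.183  0.098  0.343]
square_bottle 0.83 [192. 177.] 690 [24.8 30.4] 77.0
square_bottle 0.73 [169. 253.] 686 [24.7 30.4] 45.0
round_bottle 0.73 [272. 116.] 460 [26.6 20.6] 72.0
hex_bottle 0.65 [155. 190.] 616 [22. 33.] 90.0
oblong_bottle 0.96 [234. 174.] 513 [17.9 30.2] 78.0
```

View pics/w1.png

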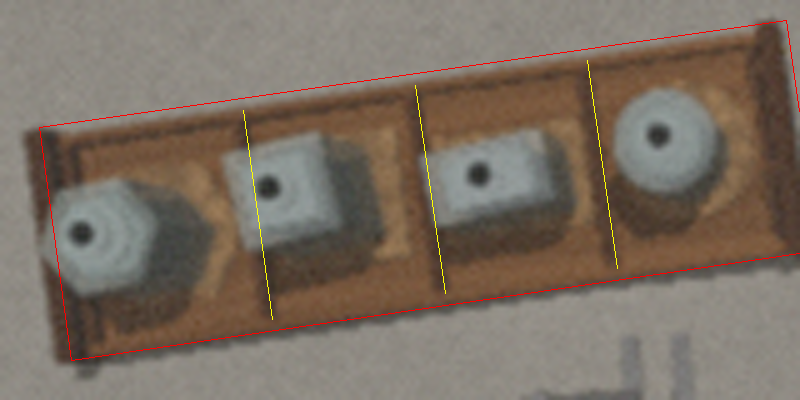

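View pics/m1.png

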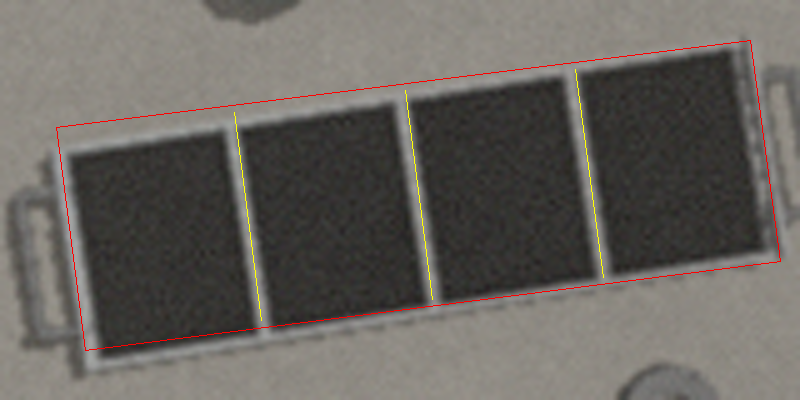

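The crop shows hex, square, oblong and round in bays 1 to 4 from the left, each on its cork pad. The wood fit is about 2 mm off. The metal outline needs roughly 4 mm in -x and a yaw of about 0.18. Next I'll get bottle positions from the dark neck openings.

```bash
python3 - <<'E'
from h import *
p=eyes.camera("top")
W=[.539,.202,.175];M=[.498,-.207,.18]
def inv(P,X):
    d=X[:2]-np.array(P[:2]);c,s=np.cos(P[2]),np.sin(P[2]);return c*d[0]+s*d[1],-s*d[0]+c*d[1]
for n,u,z in(("hex",(80,234),.104),("square",(268,188),.107),("oblong",(479,174),.096),("round",(658,135),.104)):
    X=ray(p,np.array(u)/5-.1*0+np.array([132,140])-.4,z); print(n,np.round(X,4),"in wood",np.round(inv(W,X),4))
for b in(.111,.037,-.037,-.111): print("bay",b,np.round(T(M,0,b,0),4),np.round(T(W,0,b,0),4))
s=4
ims=[]
for pose,L,D,box in((W,.321,.100,(132,140,292,220)),(M,.301,.096,(325,162,485,242))):
    im=cv2.resize(p["image"][box[1]:box[3],box[0]:box[2],::-1],None,fx=s,fy=s,interpolation=cv2.INTER_CUBIC)
    draw(im,p,[T(pose,a*D/2,b*L/2,.022) for a,b in((1,1),(1,-1),(-1,-1),(-1,1))],s,np.array(box[:2]),(0,0,255))
    for y in(-.074,0,.074): draw(im,p,[T(pose,.045,y,.022),T(pose,-.045,y,.022)],s,np.array(box[:2]),(0,255,255))
    ims.append(im[:290])
cv2.imwrite("pics/f2.png",np.vstack(ims))
from scipy.spatial.transform import Rotation as Ro
st=r.read_state(); R0=Ro.from_quat(st["eef_rot"]); c,s_=np.cos(.178),np.sin(.178)
Rt=Ro.from_matrix(np.array([[-s_,c,0],[c,s_,0],[0,0,-1]]))
print("turn frac",(R0.inv()*Rt).as_rotvec()/(np.pi/2)); print(Rt.as_quat())
E
```

```text
hex [0.5147 0.3166 0.104 ] in wood [-0.004   0.1171]
square [0.5341 0.2441 0.107 ] in wood [0.0025 0.0423]
oblong [0.5424 0.1656 0.096 ] in wood [-0.003  -0.0364]
round [0.5587 0.0953 0.104 ] in wood [ 0.0008 -0.1085]
bay 0.111 [ 0.4781 -0.0978  0.    ] [0.5197 0.3113 0.    ]
bay 0.037 [ 0.4914 -0.1706  0.    ] [0.5326 0.2384 0.    ]
bay -0.037 [ 0.5046 -0.2434  0.    ] [0.5454 0.1656 0.    ]
bay -0.111 [ 0.5179 -0.3162  0.    ] [0.5583 0.0927 0.    ]
turn frac [ 4.60097440e-05 -5.10851235e-05  6.79257216e-01]
[0.64145868 0.76715759 0.         0.        ]
```

View pics/f2.png

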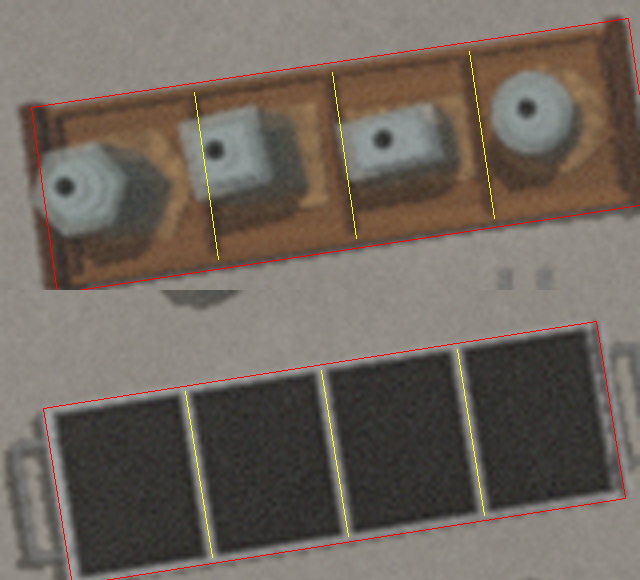

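play_rows(motion=[[-0.25,-0.1,0,0,0,0.11,100],[-0.5,-0.2,0,0,0,0.22,100],[-0.75,-0.3,0,0,0,0.33,100],[-0.97,-0.4,0,0,0,0.44,100],[-0.97,-0.4,0,0,0,0.5,100]], squeeze=25)

```text
time: 2.17
ee_pos: [0.3622, 0.4508, 0.223]
eef_rot: [0.532, 0.847, 0.0, 0.001]
ft_force: [-0.5, 0.6, 0.2]
width: 0.087
```

```bash
cat >> h.py <<'E'
from scipy.spatial.transform import Rotation as Ro
def go(x,y,z,yaw=.178):
    st=r.read_state(); R0=Ro.from_quat(st["eef_rot"]); c,s=np.cos(yaw),np.sin(yaw)
    Rt=Ro.from_matrix(np.array([[-s,c,0],[c,s,0],[0,0,-1]]))
    print("t",st["time"],"tcp",np.round(st["ee_pos"],4),"F",np.round(st["ft_force"],1),"w",round(st["width"],4))
    print("shift",np.round(R0.inv().apply(np.array([x,y,z])-st["ee_pos"])/.2,3),"turn",np.round((R0.inv()*Rt).as_rotvec()/(np.pi/2),3))
E
python3 -c "
from h import *
go(.515,.3155,.16)"
```

```text
t 2.175 tcp [0.3622 0.4508 0.223 ] F [-0.5  0.6  0.2] w 0.087
shift [-0.94   0.395  0.316] turn [0.001 0.001 0.172]
```

play_rows(motion=[[-0.25,0.1,0,0,0,0.08,100],[-0.5,0.2,0,0,0,0.172,100],[-0.75,0.3,0,0,0,0.172,100],[-0.94,0.395,0.15,0,0,0.172,100],[-0.94,0.395,0.3,0,0,0.172,100]])

```text
time: 2.8
ee_pos: [0.5156, 0.3172, 0.1621]
eef_rot: [0.639, 0.769, 0.0, 0.001]
ft_force: [-0.4, 0.4, -1.1]
width: 0.0875
```

```bash
python3 -c "
from h import *
go(.515,.3155,.051)
p=eyes.camera('scene'); save(p,'c1.png',(300,120,620,360),2.4)"
```

```text
t 2.8 tcp [0.5156 0.3172 0.1621] F [-0.4  0.4 -1.1] w 0.0875
shift [-0.007 -0.006  0.556] turn [0.001 0.001 0.003]
```

View pics/c1.png

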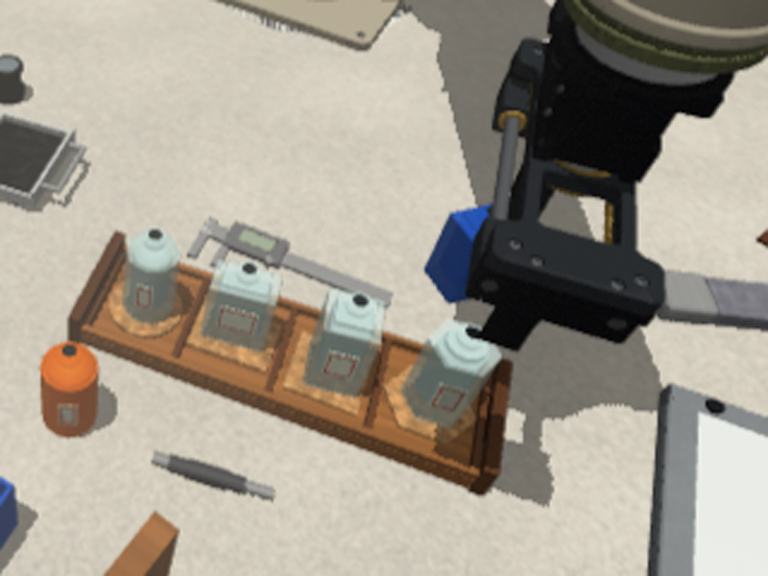

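```bash
python3 -c "
from h import *
p=eyes.camera('scene')
v=np.array([.984,.177,0]);t=np.array([.5156,.3172,.1621])
for d in(-.051,0,.051): print(d,np.round((proj(p,t+d*v)-[300,120])*2.4))
print((proj(p,[.5147,.3166,.104])-[300,120])*2.4)
for g in eyes.landmark_of(p,'hex_bottle')[:1]: print(g,ray(p,g['xy'],.017))"
```

```text
-0.051 [510. 223.]
0 [503. 279.]
0.051 [494. 342.]
[470.49353033 331.23222968]
{'xy': [482.5, 286.3], 'p': 0.91} [0.51254417 0.32123826 0.017     ]
```

The neck I see at (472,331) matches the projection, and so does the front fingertip. Descending on the hex bottle.

play_rows(motion=[[-0.01,-0.006,0.2,0,0,0.003,100],[-0.01,-0.006,0.4,0,0,0.003,100],[-0.01,-0.006,0.55,0,0,0.003,100],[-0.01,-0.006,0.55,0,0,0.003,100],[-0.01,-0.006,0.55,0,0,0.003,0]], squeeze=25)

```text
time: 3.58
ee_pos: [0.5125, 0.3198, 0.0549]
eef_rot: [0.639, 0.769, 0.001, 0.0]
ft_force: [0.1, -0.6, 0.5]
width: 0.0825
```

play_rows(motion=[[0,0,0,0,0,0,0],[0,0,0,0,0,0,0],[0,0,0,0,0,0,0],[0,0,0,0,0,0,0],[0,0,0,0,0,0,0]])

```text
time: 4.2
ee_pos: [0.5119, 0.3186, 0.0528]
eef_rot: [0.639, 0.769, 0.0, 0.0]
ft_force: [2.0, -0.7, 1.1]
width: 0.0425
```

play_rows(motion=[[0,0,-0.05,0,0,0,0],[0,0,-0.2,0,0,0,0],[0,0,-0.4,0,0,0,0],[0,0,-0.6,0,0,0,0],[0,0,-0.65,0,0,0,0]])

```text
time: 4.82
ee_pos: [0.5126, 0.3192, 0.1856]
eef_rot: [0.639, 0.769, 0.002, 0.0]
ft_force: [0.8, -0.1, -1.6]
width: 0.0427
```

play_rows(motion=[[-0.1,-0.03,0,0,0,0,0],[-0.3,-0.1,0,0,0,0,0],[-0.55,-0.16,0,0,0,0,0],[-0.8,-0.22,0,0,0,0,0],[-1,-0.27,0,0,0,0,0]])

```text
time: 5.45
ee_pos: [0.4938, 0.1084, 0.1809]
eef_rot: [0.64, 0.769, -0.001, -0.001]
ft_force: [0.6, 0.3, -1.5]
width: 0.0423
```

play_rows(motion=[[-0.25,-0.06,0,0,0,0,0],[-0.5,-0.12,0,0,0,0,0],[-0.75,-0.2,0,0,0,0,0],[-0.95,-0.25,0,0,0,0,0],[-1,-0.27,0,0,0,0,0]])

```text
time: 6.08
ee_pos: [0.4768, -0.098, 0.1812]
eef_rot: [0.641, 0.768, -0.001, -0.001]
ft_force: [-0.1, 0.2, -2.5]
width: 0.0426
```

```bash
python3 -c "
from h import *
go(.4781,-.0978,.051)
p=eyes.camera('scene'); save(p,'c2.png',(150,20,450,245),2.6)"
```

```text
t 6.075 tcp [ 0.4768 -0.098   0.1812] F [-0.1  0.2 -2.5] w 0.0426
shift [-0.     0.008  0.651] turn [-0.001 -0.     0.001]
```

View pics/c2.png

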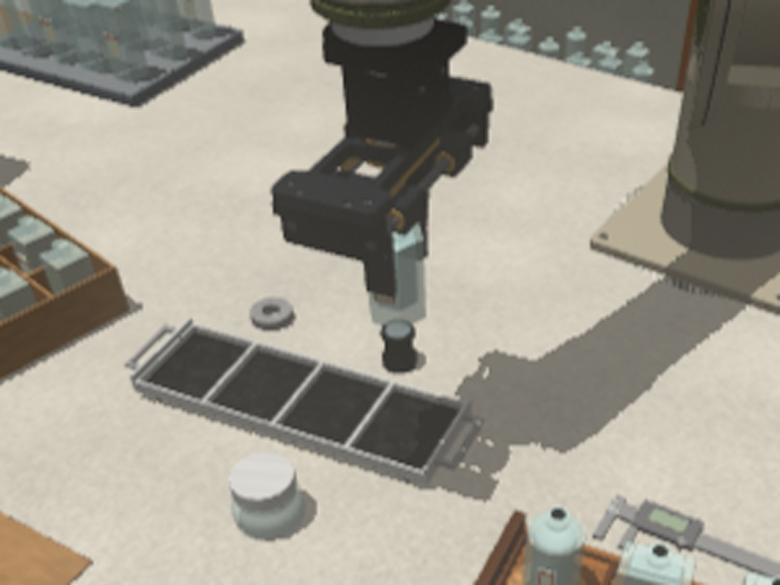

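play_rows(motion=[[0,0.005,0.18,0,0,0,0],[0,0.005,0.36,0,0,0,0],[0,0.005,0.52,0,0,0,0],[0,0.005,0.6,0,0,0,0],[0,0.005,0.63,0,0,0,0]])

```text
time: 6.75
ee_pos: [0.4794, -0.0937, 0.0558]
eef_rot: [0.639, 0.77, -0.0, -0.001]
ft_force: [-0.2, -0.0, -1.0]
width: 0.0427
```

play_rows(motion=[[0,0,0.005,0,0,0,0],[0,0,0.01,0,0,0,0],[0,0,0.015,0,0,0,0],[0,0,0.02,0,0,0,0],[0,0,0.02,0,0,0,0]])

```text
time: 7.38
ee_pos: [0.4799, -0.0942, 0.0526]
eef_rot: [0.639, 0.769, 0.0, -0.0]
ft_force: [-0.3, -0.3, -2.3]
width: 0.0426
```

play_rows(motion=[[0,0,0.005,0,0,0,0],[0,0,0.01,0,0,0,0],[0,0,0.01,0,0,0,0]])

```text
time: 7.75
ee_pos: [0.4798, -0.0942, 0.0504]
eef_rot: [0.639, 0.769, -0.0, -0.0]
ft_force: [-0.6, -0.3, -2.6]
width: 0.0426
```

play_rows(motion=[[0,0,0.004,0,0,0,0],[0,0,0.008,0,0,0,0],[0,0,0.008,0,0,0,0]])

```text
time: 8.12
ee_pos: [0.4801, -0.0942, 0.0496]
eef_rot: [0.639, 0.769, 0.0, -0.0]
ft_force: [-3.2, 1.1, 8.9]
width: 0.0427
```

Contact is clear: Fz went from -2.6 to +8.9 N. Releasing.

play_rows(motion=[[0,0,-0.004,0,0,0,60],[0,0,-0.004,0,0,0,90],[0,0,-0.004,0,0,0,100],[0,0,-0.004,0,0,0,100],[0,0,-0.01,0,0,0,100]])

```text
time: 8.75
ee_pos: [0.4798, -0.0942, 0.0509]
eef_rot: [0.639, 0.769, -0.0, -0.0]
ft_force: [-0.1, 0.5, 0.1]
width: 0.0831
```

play_rows(motion=[[0,0,-0.1,0,0,0,100],[0,0,-0.3,0,0,0,100],[0,0,-0.5,0,0,0,100],[0,0,-0.6,0,0,0,100],[0,0,-0.6,0,0,0,100]])

```text
time: 9.38
ee_pos: [0.4808, -0.0942, 0.1722]
eef_rot: [0.639, 0.769, 0.001, 0.001]
ft_force: [-0.4, 0.4, -0.7]
width: 0.0871
```

```bash
python3 -c "
from h import *
go(.5345,.2435,.175)"
```

```text
t 9.375 tcp [ 0.4808 -0.0942  0.1722] F [-0.4  0.4 -0.7] w 0.0871
shift [ 1.61   0.574 -0.012] turn [ 0.002 -0.     0.004]
```

play_rows(motion=[[0.2,0.07,0,0,0,0,100],[0.4,0.14,0,0,0,0,100],[0.6,0.21,0,0,0,0,100],[0.8,0.28,0,0,0,0,100],[0.95,0.34,0,0,0,0,100]])

```text
time: 10.0
ee_pos: [0.5112, 0.1068, 0.1695]
eef_rot: [0.638, 0.77, -0.001, -0.001]
ft_force: [1.1, 0.3, -0.5]
width: 0.0871
```

play_rows(motion=[[0.2,0.07,0,0,0,0,100],[0.4,0.14,0,0,0,0,100],[0.6,0.21,0,0,0,0,100],[0.66,0.234,0,0,0,0,100],[0.66,0.234,0,0,0,0,100]])

```text
time: 10.62
ee_pos: [0.5332, 0.2433, 0.1696]
eef_rot: [0.639, 0.77, -0.001, -0.0]
ft_force: [-0.1, 0.0, -0.5]
width: 0.0868
```

```bash
python3 -c "
from h import *
go(.5345,.2435,.053,.2)"
```

```text
t 10.625 tcp [0.5332 0.2433 0.1696] F [-0.1  0.  -0.5] w 0.0868
shift [0.    0.007 0.583] turn [-0.001  0.001 -0.009]
```

play_rows(motion=[[0,0.007,0.2,0,0,-0.015,100],[0,0.007,0.4,0,0,-0.015,100],[0,0.007,0.58,0,0,-0.015,100],[0,0.007,0.58,0,0,-0.015,100],[0,0.007,0.58,0,0,-0.015,0]])

```text
time: 11.25
ee_pos: [0.5359, 0.2429, 0.0564]
eef_rot: [0.63, 0.776, 0.001, 0.0]
ft_force: [0.1, 0.3, 0.1]
width: 0.0825
```

play_rows(motion=[[0,0,0,0,0,0,0],[0,0,0,0,0,0,0],[0,0,0,0,0,0,0],[0,0,0,0,0,0,0],[0,0,0,0,0,0,0]])

```text
time: 11.88
ee_pos: [0.5348, 0.2437, 0.055]
eef_rot: [0.63, 0.777, -0.0, -0.0]
ft_force: [-1.6, 0.2, 1.1]
width: 0.0404
```

play_rows(motion=[[0,0,-0.05,0,0,0,0],[0,0,-0.2,0,0,0,0],[0,0,-0.4,0,0,0,0],[0,0,-0.6,0,0,0,0],[0,0,-0.65,0,0,0,0]])

```text
time: 12.5
ee_pos: [0.5362, 0.2441, 0.1881]
eef_rot: [0.63, 0.777, 0.002, 0.001]
ft_force: [0.2, -0.4, -3.2]
width: 0.0402
```

```bash
python3 -c "
from h import *
go(.4914,-.1706,.18)"
```

```text
t 12.5 tcp [0.5362 0.2441 0.1881] F [ 0.2 -0.4 -3.2] w 0.0402
shift [-1.982 -0.648  0.034] turn [ 0.003 -0.001  0.019]
```

play_rows(motion=[[-0.1,-0.04,0,0,0,0,0],[-0.3,-0.1,0,0,0,0,0],[-0.55,-0.18,0,0,0,0,0],[-0.8,-0.26,0,0,0,0,0],[-1,-0.33,0,0,0,0,0]])

```text
time: 13.12
ee_pos: [0.5101, 0.0308, 0.1835]
eef_rot: [0.631, 0.776, -0.001, -0.001]
ft_force: [-0.3, -0.1, -1.0]
width: 0.0404
```

play_rows(motion=[[-0.25,-0.08,0,0,0,0.01,0],[-0.5,-0.16,0,0,0,0.019,0],[-0.75,-0.24,0,0,0,0.019,0],[-0.93,-0.3,0,0,0,0.019,0],[-0.98,-0.318,0,0,0,0.019,0]])

```text
time: 13.75
ee_pos: [0.4878, -0.174, 0.1837]
eef_rot: [0.643, 0.766, -0.001, -0.001]
ft_force: [0.1, 1.1, -1.8]
width: 0.0404
```

```bash
python3 -c "
from h import *
go(.4914,-.1706,.052)"
```

```text
t 13.75 tcp [ 0.4878 -0.174   0.1837] F [ 0.1  1.1 -1.8] w 0.0404
shift [0.013 0.022 0.658] turn [-0.001 -0.    -0.003]
```

play_rows(motion=[[0,0.01,0.18,0,0,0,0],[0,0.01,0.36,0,0,0,0],[0,0.01,0.52,0,0,0,0],[0,0.01,0.6,0,0,0,0],[0,0.01,0.63,0,0,0,0]])

```text
time: 14.38
ee_pos: [0.4914, -0.17, 0.0581]
eef_rot: [0.641, 0.767, -0.0, -0.001]
ft_force: [-0.4, 0.3, -1.7]
width: 0.0401
```

play_rows(motion=[[0,0,0.005,0,0,0,0],[0,0,0.01,0,0,0,0],[0,0,0.015,0,0,0,0],[0,0,0.02,0,0,0,0],[0,0,0.02,0,0,0,0]])

```text
time: 15.0
ee_pos: [0.4921, -0.1702, 0.0549]
eef_rot: [0.641, 0.767, 0.0, -0.0]
ft_force: [0.8, -0.3, -1.5]
width: 0.04
```

Contact is expected near z = 0.052.

play_rows(motion=[[0,0,0.005,0,0,0,0],[0,0,0.01,0,0,0,0],[0,0,0.014,0,0,0,0],[0,0,0.014,0,0,0,0]])

```text
time: 15.5
ee_pos: [0.492, -0.1703, 0.0521]
eef_rot: [0.641, 0.767, -0.0, -0.0]
ft_force: [-0.6, 0.9, -2.7]
width: 0.0405
```

play_rows(motion=[[0,0,0.004,0,0,0,0],[0,0,0.008,0,0,0,0],[0,0,0.008,0,0,0,0]])

```text
time: 15.88
ee_pos: [0.492, -0.1704, 0.0516]
eef_rot: [0.641, 0.767, 0.0, -0.0]
ft_force: [-7.2, 1.6, 16.0]
width: 0.0406
```

Contact. Releasing and going to the oblong bottle.

play_rows(motion=[[0,0,-0.005,0,0,0,60],[0,0,-0.005,0,0,0,90],[0,0,-0.005,0,0,0,100],[0,0,-0.005,0,0,0,100],[0,0,-0.01,0,0,0,100]])

```text
time: 16.5
ee_pos: [0.492, -0.1702, 0.0524]
eef_rot: [0.641, 0.767, -0.0, -0.0]
ft_force: [-0.7, 0.5, -1.0]
width: 0.0822
```

play_rows(motion=[[0,0,-0.1,0,0,0,100],[0,0,-0.3,0,0,0,100],[0,0,-0.5,0,0,0,100],[0,0,-0.6,0,0,0,100],[0,0,-0.6,0,0,0,100]])

```text
time: 17.12
ee_pos: [0.4929, -0.1704, 0.1738]
eef_rot: [0.641, 0.767, 0.001, 0.001]
ft_force: [0.2, -0.2, -1.0]
width: 0.0872
```

```bash
python3 -c "
from h import *
go(.543,.1655,.172,.19)
p=eyes.camera('scene'); save(p,'c3.png',(150,60,450,285),2.6)"
```

```text
t 17.125 tcp [ 0.4929 -0.1704  0.1738] F [ 0.2 -0.2 -1. ] w 0.0872
shift [1.608 0.545 0.01 ] turn [ 0.002  0.    -0.007]
```

View pics/c3.png

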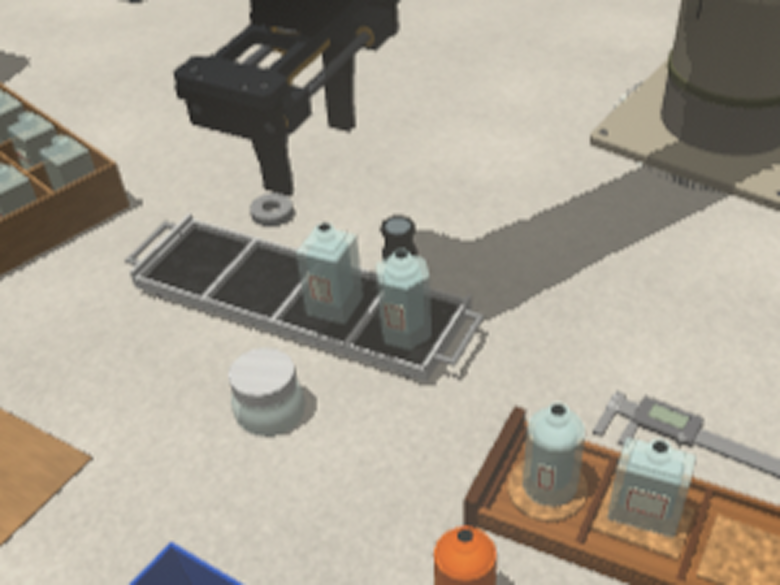

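Hex and square stand upright in bays 1 and 2. On to the oblong.

play_rows(motion=[[0.2,0.07,0,0,0,0,100],[0.4,0.14,0,0,0,-0.007,100],[0.6,0.21,0,0,0,-0.007,100],[0.8,0.28,0,0,0,-0.007,100],[0.95,0.32,0,0,0,-0.007,100]])

```text
time: 17.8
ee_pos: [0.5206, 0.0301, 0.1709]
eef_rot: [0.636, 0.771, -0.001, -0.001]
ft_force: [-0.5, 0.2, -0.1]
width: 0.0868
```

play_rows(motion=[[0.2,0.07,0,0,0,0,100],[0.4,0.14,0,0,0,0,100],[0.6,0.21,0,0,0,0,100],[0.655,0.225,0,0,0,0,100],[0.655,0.225,0,0,0,0,100]])

```text
time: 18.42
ee_pos: [0.5403, 0.1651, 0.1712]
eef_rot: [0.637, 0.771, -0.001, -0.0]
ft_force: [-1.0, -0.6, 1.0]
width: 0.0869
```

```bash
python3 -c "
from h import *
go(.543,.1655,.046,.19)"
```

```text
t 18.425 tcp [0.5403 0.1651 0.1712] F [-1.  -0.6  1. ] w 0.0869
shift [-0.     0.015  0.626] turn [-0.001  0.001  0.   ]
```

play_rows(motion=[[0,0.008,0.2,0,0,0,100],[0,0.008,0.4,0,0,0,100],[0,0.008,0.61,0,0,0,100],[0,0.008,0.61,0,0,0,100],[0,0.008,0.61,0,0,0,0]])

```text
time: 19.05
ee_pos: [0.5433, 0.1647, 0.052]
eef_rot: [0.638, 0.77, 0.001, 0.0]
ft_force: [0.3, 1.3, 1.3]
width: 0.0826
```

play_rows(motion=[[0,0,0,0,0,0,0],[0,0,0,0,0,0,0],[0,0,0,0,0,0,0],[0,0,0,0,0,0,0],[0,0,0,0,0,0,0]])

```text
time: 19.68
ee_pos: [0.5424, 0.1656, 0.0506]
eef_rot: [0.637, 0.771, 0.0, -0.0]
ft_force: [0.2, 0.1, 0.9]
width: 0.035
```

play_rows(motion=[[0,0,0,0,0,0,0],[0,0,-0.05,0,0,0,0],[0,0,-0.25,0,0,0,0],[0,0,-0.5,0,0,0,0],[0,0,-0.65,0,0,0,0]])

```text
time: 20.3
ee_pos: [0.5431, 0.1655, 0.1837]
eef_rot: [0.637, 0.771, 0.001, 0.001]
ft_force: [0.6, 1.2, -2.3]
width: 0.03
```

```bash
python3 -c "
from h import *
go(.5046,-.2434,.18)"
```

```text
t 20.3 tcp [0.5431 0.1655 0.1837] F [ 0.6  1.2 -2.3] w 0.03
shift [-1.972 -0.573  0.015] turn [ 0.002 -0.001  0.007]
```

play_rows(motion=[[-0.1,-0.03,0,0,0,0,0],[-0.3,-0.09,0,0,0,0,0],[-0.55,-0.16,0,0,0,0,0],[-0.8,-0.23,0,0,0,0,0],[-1,-0.29,0,0,0,0,0]])

```text
time: 20.92
ee_pos: [0.5215, -0.0453, 0.1796]
eef_rot: [0.638, 0.77, -0.001, -0.001]
ft_force: [0.9, -0.8, -0.7]
width: 0.0302
```

play_rows(motion=[[-0.25,-0.07,0,0,0,0.007,0],[-0.5,-0.14,0,0,0,0.007,0],[-0.75,-0.21,0,0,0,0.007,0],[-0.93,-0.27,0,0,0,0.007,0],[-0.97,-0.28,0,0,0,0.007,0]])

```text
time: 21.55
ee_pos: [0.5021, -0.2466, 0.1797]
eef_rot: [0.643, 0.766, -0.001, -0.0]
ft_force: [0.6, -0.2, -1.0]
width: 0.0305
```

```bash
python3 -c "
from h import *
go(.5046,-.2434,.0476)"
```

```text
t 21.55 tcp [ 0.5021 -0.2466  0.1797] F [ 0.6 -0.2 -1. ] w 0.0305
shift [0.014 0.016 0.66 ] turn [-0.001  0.    -0.003]
```

play_rows(motion=[[0,0.005,0.18,0,0,0,0],[0,0.005,0.36,0,0,0,0],[0,0.005,0.52,0,0,0,0],[0,0.005,0.6,0,0,0,0],[0,0.005,0.63,0,0,0,0]])

```text
time: 22.18
ee_pos: [0.5052, -0.2424, 0.0539]
eef_rot: [0.641, 0.767, -0.0, -0.001]
ft_force: [0.7, 0.4, -1.5]
width: 0.0304
```

play_rows(motion=[[0,0,0.005,0,0,0,0],[0,0,0.01,0,0,0,0],[0,0,0.015,0,0,0,0],[0,0,0.02,0,0,0,0],[0,0,0.02,0,0,0,0]])

```text
time: 22.8
ee_pos: [0.5056, -0.2427, 0.0505]
eef_rot: [0.641, 0.767, 0.0, -0.0]
ft_force: [0.3, 0.2, -2.1]
width: 0.0306
```

play_rows(motion=[[0,0,0.005,0,0,0,0],[0,0,0.01,0,0,0,0],[0,0,0.014,0,0,0,0],[0,0,0.014,0,0,0,0]])

```text
time: 23.3
ee_pos: [0.5056, -0.2427, 0.0476]
eef_rot: [0.641, 0.767, 0.0, -0.0]
ft_force: [-0.6, 1.0, -1.4]
width: 0.0302
```

play_rows(motion=[[0,0,0.004,0,0,0,0],[0,0,0.008,0,0,0,0],[0,0,0.008,0,0,0,0]])

```text
time: 23.68
ee_pos: [0.5057, -0.2428, 0.0474]
eef_rot: [0.641, 0.767, 0.0, -0.0]
ft_force: [-5.8, 3.8, 15.3]
width: 0.0301
```

play_rows(motion=[[0,0,-0.006,0,0,0,60],[0,0,-0.006,0,0,0,90],[0,0,-0.006,0,0,0,100],[0,0,-0.006,0,0,0,100],[0,0,-0.01,0,0,0,100]])

```text
time: 24.3
ee_pos: [0.5056, -0.2427, 0.048]
eef_rot: [0.641, 0.767, -0.0, -0.0]
ft_force: [1.0, -0.8, 1.0]
width: 0.0725
```

play_rows(motion=[[0,0,-0.1,0,0,0,100],[0,0,-0.3,0,0,0,100],[0,0,-0.5,0,0,0,100],[0,0,-0.62,0,0,0,100],[0,0,-0.62,0,0,0,100]])

```text
time: 24.92
ee_pos: [0.5067, -0.2434, 0.1752]
eef_rot: [0.641, 0.767, 0.001, 0.002]
ft_force: [0.5, 1.0, -1.1]
width: 0.0871
```

```bash
python3 -c "
from h import *
go(.5585,.095,.172,.178)"
```

```text
t 24.925 tcp [ 0.5067 -0.2434  0.1752] F [ 0.5  1.  -1.1] w 0.0871
shift [1.62  0.554 0.016] turn [0.003 0.001 0.   ]
```

play_rows(motion=[[0.2,0.07,0,0,0,0,100],[0.4,0.14,0,0,0,0,100],[0.6,0.21,0,0,0,0,100],[0.8,0.28,0,0,0,0,100],[0.95,0.32,0,0,0,0,100]])

```text
time: 25.55
ee_pos: [0.5347, -0.0423, 0.1719]
eef_rot: [0.641, 0.768, -0.0, -0.0]
ft_force: [0.5, -0.4, 0.3]
width: 0.0865
```

play_rows(motion=[[0.2,0.07,0,0,0,0,100],[0.4,0.14,0,0,0,0,100],[0.6,0.21,0,0,0,0,100],[0.67,0.234,0,0,0,0,100],[0.67,0.234,0,0,0,0,100]])

```text
time: 26.18
ee_pos: [0.5569, 0.0962, 0.1718]
eef_rot: [0.641, 0.768, -0.0, -0.0]
ft_force: [-1.1, -0.8, -0.6]
width: 0.0869
```

```bash
python3 -c "
from h import *
go(.5585,.095,.051)"
```

```text
t 26.175 tcp [0.5569 0.0962 0.1718] F [-1.1 -0.8 -0.6] w 0.0869
shift [-0.007  0.007  0.604] turn [-0.001  0.     0.001]
```

play_rows(motion=[[-0.007,0,0.2,0,0,0,100],[-0.007,0,0.4,0,0,0,100],[-0.007,0,0.6,0,0,0,100],[-0.007,0,0.6,0,0,0,100],[-0.007,0,0.6,0,0,0,0]])

```text
time: 26.8
ee_pos: [0.5583, 0.0934, 0.0538]
eef_rot: [0.642, 0.767, 0.001, 0.001]
ft_force: [0.7, -0.3, 0.6]
width: 0.0826
```

play_rows(motion=[[0,0,0,0,0,0,0],[0,0,0,0,0,0,0],[0,0,0,0,0,0,0],[0,0,0,0,0,0,0],[0,0,0,0,0,0,0]])

```text
time: 27.42
ee_pos: [0.5575, 0.0945, 0.0522]
eef_rot: [0.641, 0.767, 0.0, 0.0]
ft_force: [0.9, 0.5, 0.7]
width: 0.0417
```

play_rows(motion=[[0,0,0,0,0,0,0],[0,0,-0.05,0,0,0,0],[0,0,-0.25,0,0,0,0],[0,0,-0.5,0,0,0,0],[0,0,-0.65,0,0,0,0]])

```text
time: 28.05
ee_pos: [0.5579, 0.0943, 0.185]
eef_rot: [0.641, 0.767, 0.001, 0.001]
ft_force: [0.5, 0.4, -1.6]
width: 0.0415
```

```bash
python3 -c "
from h import *
go(.5179,-.3162,.18)
p=eyes.camera('scene'); save(p,'c4.png',(190,60,490,285),2.6)"
```

```text
t 28.05 tcp [0.5579 0.0943 0.185 ] F [ 0.5  0.4 -1.6] w 0.0415
shift [-1.985 -0.56   0.023] turn [ 0.001 -0.     0.   ]
```

View pics/c4.png

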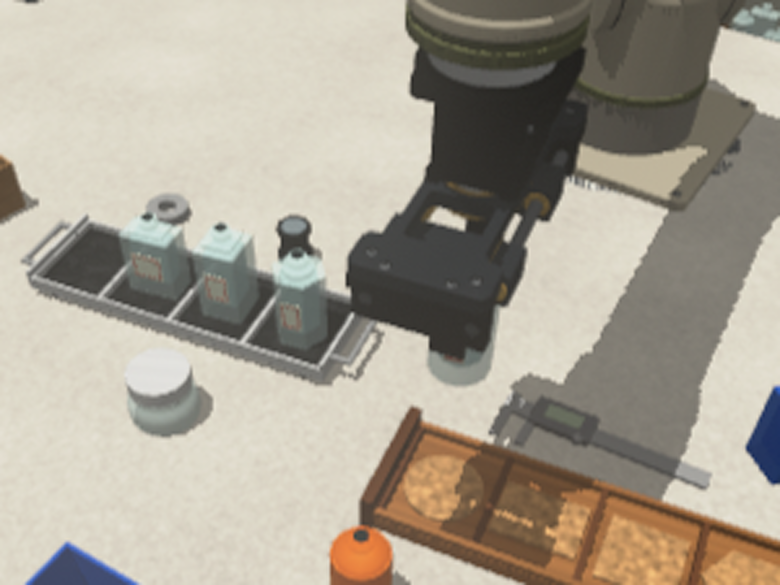

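The three placed bottles stand upright, and the round one hangs level. Transferring it.

play_rows(motion=[[-0.1,-0.03,0,0,0,0,0],[-0.3,-0.09,0,0,0,0,0],[-0.55,-0.16,0,0,0,0,0],[-0.8,-0.23,0,0,0,0,0],[-1,-0.28,0,0,0,0,0]])

```text
time: 28.72
ee_pos: [0.5358, -0.116, 0.1811]
eef_rot: [0.642, 0.766, -0.001, -0.001]
ft_force: [0.7, -0.1, -1.9]
width: 0.0416
```

play_rows(motion=[[-0.25,-0.07,0,0,0,0,0],[-0.5,-0.14,0,0,0,0,0],[-0.75,-0.21,0,0,0,0,0],[-0.94,-0.27,0,0,0,0,0],[-0.98,-0.28,0,0,0,0,0]])

```text
time: 29.35
ee_pos: [0.5141, -0.3194, 0.181]
eef_rot: [0.644, 0.765, -0.001, -0.001]
ft_force: [0.0, 0.2, -2.0]
width: 0.0412
```

```bash
python3 -c "
from h import *
go(.5179,-.3162,.0492)"
```

```text
t 29.35 tcp [ 0.5141 -0.3194  0.181 ] F [ 0.   0.2 -2. ] w 0.0412
shift [0.013 0.023 0.659] turn [-0.002  0.    -0.004]
```

play_rows(motion=[[0,0.008,0.18,0,0,0,0],[0,0.008,0.36,0,0,0,0],[0,0.008,0.52,0,0,0,0],[0,0.008,0.6,0,0,0,0],[0,0.008,0.63,0,0,0,0]])

```text
time: 29.98
ee_pos: [0.5185, -0.3147, 0.0554]
eef_rot: [0.641, 0.767, -0.0, -0.001]
ft_force: [0.6, -0.2, -1.1]
width: 0.0417
```

play_rows(motion=[[0,0,0.005,0,0,0,0],[0,0,0.01,0,0,0,0],[0,0,0.015,0,0,0,0],[0,0,0.02,0,0,0,0],[0,0,0.02,0,0,0,0]])

```text
time: 30.6
ee_pos: [0.519, -0.3148, 0.0522]
eef_rot: [0.641, 0.767, 0.0, -0.0]
ft_force: [-0.3, -0.2, -2.6]
width: 0.0414
```

play_rows(motion=[[0,0,0.005,0,0,0,0],[0,0,0.01,0,0,0,0],[0,0,0.014,0,0,0,0],[0,0,0.014,0,0,0,0]])

```text
time: 31.1
ee_pos: [0.519, -0.3148, 0.0493]
eef_rot: [0.641, 0.767, 0.0, -0.0]
ft_force: [-0.3, 0.3, -1.7]
width: 0.0412
```

play_rows(motion=[[0,0,0.004,0,0,0,0],[0,0,0.008,0,0,0,0],[0,0,0.008,0,0,0,0]])

```text
time: 31.48
ee_pos: [0.5191, -0.315, 0.0492]
eef_rot: [0.641, 0.767, 0.0, -0.0]
ft_force: [-5.5, 4.4, 15.8]
width: 0.0414
```

play_rows(motion=[[0,0,-0.006,0,0,0,60],[0,0,-0.006,0,0,0,90],[0,0,-0.006,0,0,0,100],[0,0,-0.006,0,0,0,100],[0,0,-0.01,0,0,0,100]])

```text
time: 32.1
ee_pos: [0.519, -0.3148, 0.0496]
eef_rot: [0.641, 0.767, -0.0, -0.0]
ft_force: [0.0, -0.4, -0.5]
width: 0.0825
```

play_rows(motion=[[0,0,-0.1,0,0,0,100],[0,0,-0.3,0,0,0,100],[0,0,-0.5,0,0,0,100],[0,0,-0.65,0,0,0,100],[0,0,-0.65,0,0,0,100]])

```text
time: 32.72
ee_pos: [0.5202, -0.316, 0.1836]
eef_rot: [0.641, 0.767, 0.001, 0.003]
ft_force: [-0.6, 0.2, 0.2]
width: 0.0867
```

play_rows(motion=[[0.2,0,-0.1,0,0,0,100],[0.4,0,-0.2,0,0,0,100],[0.6,0,-0.3,0,0,0,100],[0.8,0,-0.3,0,0,0,100],[1,0,-0.3,0,0,0,100]])

```text
time: 33.35
ee_pos: [0.483, -0.1169, 0.24]
eef_rot: [0.641, 0.767, 0.0, 0.0]
ft_force: [0.3, 0.6, -0.7]
width: 0.0871
```

play_rows(motion=[[0.3,0,0,0,0,0,100],[0.6,0,0,0,0,0,100],[0.9,0,0,0,0,0,100],[1,0,0,0,0,0,100],[1,0,0,0,0,0,100]])

```text
time: 33.98
ee_pos: [0.4476, 0.0798, 0.2397]
eef_rot: [0.64, 0.768, -0.0, -0.0]
ft_force: [-0.5, -0.4, -0.8]
width: 0.0871
```

```bash
python3 - <<'E'
from h import *
M=[.498,-.207,.18]
def inv(P,X):
    d=X[:2]-np.array(P[:2]);c,s=np.cos(P[2]),np.sin(P[2]);return np.round((c*d[0]+s*d[1],-s*d[0]+c*d[1]),3)
ims=[]
for c,box in(("top",(320,150,500,250)),("scene",(180,110,360,230))):
    p=eyes.camera(c)
    for n in("hex","square","oblong","round"):
        for l in eyes.landmark_of(p,n+"_bottle")[:2]: print(c,n,round(l["p"],2),np.round(l["xy"]),inv(M,ray(p,l["xy"],.014)))
    ims.append(cv2.resize(p["image"][box[1]:box[3],box[0]:box[2],::-1],None,fx=2.7 if 0 else 2.6,fy=2.6,interpolation=cv2.INTER_CUBIC))
cv2.imwrite("pics/end.png",np.vstack(ims))
print(r.read_state()["ee_pos"])
E
```

```text
top hex 0.75 [354. 208.] [0.007 0.115]
top square 0.73 [388. 203.] [0.004 0.041]
top oblong 0.85 [425. 196.] [ 0.008 -0.04 ]
top round 0.78 [455. 196.] [-0.002 -0.105]
top round 0.74 [426. 198.] [ 0.002 -0.042]
scene hex 0.8 [305. 188.] [0.009 0.114]
scene hex 0.34 [415. 268.] [0.119 0.399]
scene square 0.9 [491. 236.] [-0.019  0.517]
scene square 0.64 [279. 176.] [-0.004  0.038]
scene oblong 0.92 [253. 168.] [-0.005 -0.033]
scene round 0.89 [225. 162.] [ 0.006 -0.108]
scene round 0.88 [326. 292.] [0.232 0.266]
[0.44812107 0.07839949 0.23973602]
```

View pics/end.png

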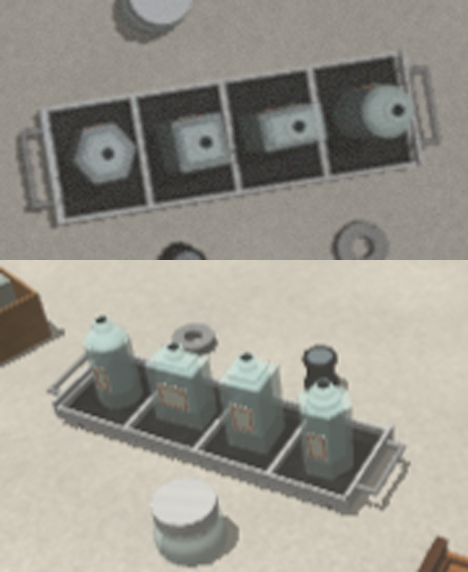

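All four bottles stand upright in bays 1 to 4 (hex, square, oblong, round). Both cameras put each within about 6 mm of its bay centre along the rack.

```bash
python3 -c "
from h import *
job.close_job()"
```

```text
the job is handed in; nothing more can be done
```

All four bottles are in the metal rack, one to a bay, in their original left-to-right order: hex, square, oblong, round. I handed the job in at about 35 s of the 102 s allowed. `close_job` gives no verdict.

- **Placing:** I gripped each bottle across its body and lowered it in small steps until the wrist force showed floor contact (about 9–16 N). Then I opened the gripper and moved it clear. Nothing tipped or fell in the views I took.
- **Final check:** both cameras put each bottle within about 6 mm of its bay centre along the rack (17 mm allowed) and about 9 mm across (30 mm allowed). All four stand upright in the last picture.
- **Disagreements:** the networks also reported extra matches. The scene picture gave the blue and orange look-alikes, plus one low-confidence hex at the wooden rack. The top picture gave a second "round" at the oblong bottle's spot. I ruled these out by their positions, and the look-alikes were left alone.

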